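Set the slide gate of the wax-bead hopper

ROBOT

A 6-joint arm with a two-finger parallel gripper is mounted at the origin on a cart in front of the work surface, level with it; the furniture and walls round the work are solid. World frame = base frame: x ahead of the robot, y to its left, z up, the work surface at z = 0. Lengths are in m, angles in rad, forces in N, time in s.
With the tool pointing down it reaches from about 0.25 to 0.775 m from the base axis. Payload 4 kg.
Tool frame: the origin (TCP) lies midway between the tips of the shut fingers; the grasp point (between the pads) lies 19 mm behind it; z points along the fingers, y is the line along which they close (so a half turn about z gives the same grasp; the last joint's range is limited). The gripper opens to 85 mm and grips with 20 to 120 N. Pads are 22 mm wide; open, the fingers measure 114 mm over their backs; the gripper's body (76 mm by 85 mm) begins 54 mm behind the grasp point. The pads swing forward as they close: fully open they stand 13 mm farther back than shut.
Start: joints at [1.008, 0.087, 1.371, -0, 1.684, -0.103], TCP at [0.244, 0.493, 0.231] pointing down, gripper open.
Joint ranges: [-3.1, 3.1], [-0.76, 2.03], [0.27, 2.55], [-1.08, 4.22], [0.17, 2.65], [-2.57, 2.57]. Speed limits (rad/s): [2.79, 2.79, 3.14, 3.14, 3.14, 3.14].

INTERFACE

Orientations are given as a rotation vector (axis times angle).
In Python, from rig import robot, imaging, trace gives the robot as it stands.
- The arm moves only by the tool apply_moves, never from a script. Its argument "increments" is a list of rows, each a list of 3 entries, a list of its own where there are three numbers: the closure in counts, from 0 (fully open) to 255 (shut), then the shift along the tool's x, y, z in cm, then the turn about the tool's z in rad. A call has 1 to 5 rows; each row shifts and turns the commanded pose from where the row before left it, along the tool's axes as they then stand; what a row does not reach is not made up. A row lasts 1/10 s, in which the tool goes at most 50 mm and 8.59 degrees, less where a joint would pass 70% of its speed; a pose out of reach is approached as far as the arm can. A call with a gripper value outside its range is refused whole. The fingers move at their own pace and stop on an object; "squeeze" is the grip in N (left out, the last holds). Time passes only in rows, so rows that do not move let the fingers close. It gives the time, the measured TCP pose, the force, the opening and the grip force at its end, in the units of the state.
- robot.sense(): the state, without advancing time (a new reading comes with each control period).
- imaging.capture(name): name is "side" or "top" or "wrist"; returns (picture, depth): 420x560x3 uint8, red, green, blue; 420x560 float32, m along the optical axis (not along the pixel's ray), 0 where there is no reading.
- imaging.camera_params(name): a dict with "K" (3x3 intrinsics, pixels), "eye" and "attitude" of the camera in the world. Camera axes: x right, y up, looking along -z (the intrinsics and any distortion apply to the point x, -y, -z); pixel columns grow to the right and rows downward; lengths in m; the calibration is good to about 2 mm. A picture is of the moment at which its call begins: read the wrist's pose just before it. camera_params takes no time and is no camera call; for the wrist camera it gives the pose at the moment of the call.
- robot.sign_off(): hands the job in; it is judged then, once.
Trained networks look in the newest picture that a camera, given by its name, has taken for a name from the list of things; names that differ only in an ending like _2 or _b are one class to them, and where a whole thing is asked for, a point or a joint stands for the part that bears it (a point fixed in the world has none). Each returns a list of dicts, best first, with "conf" (0 to 1); they miss things now and then, are a little off and sometimes report something else, mostly with a low value. They report only what shows in the picture. A call takes as long as a camera call.
- trace(camera, name): "region" (420x560 bool, what is visible of it) and "bbox" ([left, top, right, bottom] in pixels, round what is visible of it).
The state is a dict: "clock": time; "joint_positions": joint angles; "joint_velocities": joint speeds; "joint_torque": joint torques, N m; "position": TCP position; "tcp_rot": TCP orientation; "contact_force": force on the tool from outside, world axes, zero at the start; "moment": the same for the moment, N m; "opening": finger opening in m; "finger_force": force on a finger pad.
Only numpy, scipy, OpenCV 4.12 (cv2) and the standard library are available. Lean on these libraries where they do the work, as an engineer would, in place of code of your own. Each camera call takes 0.05 s, during which the arm holds its last target. There are 200 camera calls.

TASK

Two empty wax-bead hoppers stand on the bench. On the one with the round funnel, take the black knob and pull the stiff slide gate open towards you until the gate's pointer is level with the mark on the little brass index clamp on the rail, then let go. Leave the gate of the square hopper as it is.

Things in the scene. Friction and masses are not known exactly. Their poses are not given: they have to be found in the camera images.
- round_gate: Steel slide gate with upright black round knob, on the round-funnel hopper. Knob 24 mm diameter; origin on its axis, 16 mm below its top, 31 mm above the bar it stands on, 143 mm above the bench. z up; opens straight along its own -x (towards the robot), 100 mm at most; takes 8 to 12 N, stays where left. Funnel (to z 250 mm) begins 120 mm behind the knob (+x) when shut.
- round_pointer (a point): Tip of the small steel pointer on the right-hand edge (-y) of that gate, in line with the knob across the pull: 59.5 mm in -y and 30 mm below the gate's origin. Moves with the gate.
- round_index: Brass index clamp (12 x 20 mm, 8 mm proud) fixed on the round hopper's right-hand rail (-y), ahead of the pointer. Rails: 12 mm wide, 66 mm to either side of the knob's axis, tops 35 mm below the gate's origin. Origin on the rail's top at the dark mark line; x along the slide. The gate is set when pointer and mark are side by side (same x in this frame).
- square_gate: The like gate with the like knob, on the hopper with the square bin, which also has an index clamp of its own; not to be moved. Origin and axes as for the other gate.

How it is judged:
At the end, for the whole second after the job is handed in: The round hopper's gate stands still with its pointer within 10 mm of the index mark along the slide, the knob is released, and the square hopper's gate is within 8 mm of where it was (x of round_pointer in the frame of round_index between -0.01 and 0.01 m and linear speed of round_gate below 0.005 m/s and distance of square_gate from where it was at the start of the episode below 0.008 m); the robot touches nothing.
It fails at once if the square hopper's gate is moved by more than 8 mm (distance of square_gate from where it was at the start of the episode above 0.008 m).
It also fails if it takes over 29 s, if anything falls off the work surface, if the arm or the gripper's body presses on something with over 40 N, if the wrist force passes 120 N, or if a joint passes its speed limit or range.

## Working session

There is one attempt and no reset: what is moved stays moved. The work goes in short steps, Python scripts to look and compute and a tool call to move; the robot and the scene stay as the last step left them, time stands still between calls to the robot, and variables do not carry over. Pictures are saved under pics/ and viewed, at most 10 in all, crops included, and the job is handed in when it is done.

Besides the shell and the picture viewer there is one more tool, called after "Call:" in YAML: its name, and indented under it one key for each argument. apply_moves: Moves the arm, as the interface text tells. Its arguments: {"type":"object","properties":{"increments":{"type":"array"},"squeeze":{"type":"number"}},"required":["increments"]}

```bash
mkdir -p pics; cat > h.py <<'E'
import numpy as np, cv2
from rig import robot, imaging, trace
from scipy.spatial.transform import Rotation as R
def rot(a):
    a=np.array(a,float)
    if a.shape==(3,3): return a
    return (R.from_rotvec(a) if a.size==3 else R.from_quat(a)).as_matrix()
def cloud(cam,d):
    p=imaging.camera_params(cam);K=np.array(p["K"])
    v,u=np.mgrid[:420,:560]
    P=np.stack([(u-K[0,2])/K[0,0]*d,-(v-K[1,2])/K[1,1]*d,-d],-1)
    return P@rot(p["attitude"]).T+np.array(p["eye"])
E
python3 - <<'E'
from h import *
print(imaging.camera_params("top")); print(robot.sense())
for c in("top","side"):
    im,d=imaging.capture(c); cv2.imwrite(f"pics/{c}.png",im[:,:,::-1]); P=cloud(c,d); np.savez(f"{c}.npz",P=P,d=d,im=im)
    for n in("round_gate","square_gate","round_index"):
        for r in trace(c,n)[:3]:
            m=r["region"]&(d>0); Q=P[m]
            print(c,n,round(r["conf"],2),r["bbox"],m.sum(), *( [np.round(np.percentile(Q,q,axis=0),3) for q in(2,50,98)] if m.sum() else []))
E
```

```text
{'K': array([[462.38182709,   0.        , 282.34855461],
       [  0.        , 462.38182709, 205.95823784],
       [  0.        ,   0.        ,   1.        ]]), 'eye': array([0.41693193, 0.13386296, 1.03541269]), 'attitude': array([ 0.07789135, -0.06128213, -1.57521007])}
{'clock': 0.0, 'joint_positions': array([ 1.00791089e+00,  8.79835232e-02,  1.37231506e+00,  9.09062848e-06,
        1.68361894e+00, -1.03119632e-01]), 'joint_velocities': array([ 0.00018772,  0.0011828 ,  0.00199941,  0.00100604, -0.000836  ,
       -0.00068725]), 'joint_torque': array([-1.72022399e-03, -3.51865947e+01, -3.13270426e+01, -2.78232719e-04,
        1.08256313e-02, -2.71461539e-05]), 'position': array([0.24378721, 0.49243677, 0.23009272]), 'tcp_rot': array([-0.71567722, -3.05819729,  0.00344579]), 'contact_force': array([-0.11959812,  0.26583435, -0.31732224]), 'moment': array([-0.00558956,  0.01988141, -0.00798251]), 'finger_force': 0.0, 'opening': 0.08567713039775064}
top round_gate 0.55 [299.3, 131.8, 358.5, 201.0] 3731 [ 0.514 -0.003  0.104] [0.58  0.053 0.108] [0.646 0.107 0.158]
top square_gate 0.69 [148.6, 125.0, 210.8, 191.8] 3638 [0.53  0.301 0.104] [0.595 0.354 0.108] [0.661 0.41  0.158]
side round_gate 0.88 [286.3, 229.7, 394.4, 273.6] 2762 [ 0.512 -0.007  0.107] [0.574 0.041 0.109] [0.656 0.107 0.158]
side square_gate 0.66 [226.8, 178.9, 304.3, 210.1] 1268 [0.526 0.298 0.107] [0.586 0.35  0.109] [0.666 0.413 0.158]
side round_index 0.49 [310.7, 274.4, 326.2, 293.5] 161 [ 0.485 -0.036  0.099] [ 0.489 -0.026  0.112] [ 0.497 -0.01   0.118]
```

View pics/top.png

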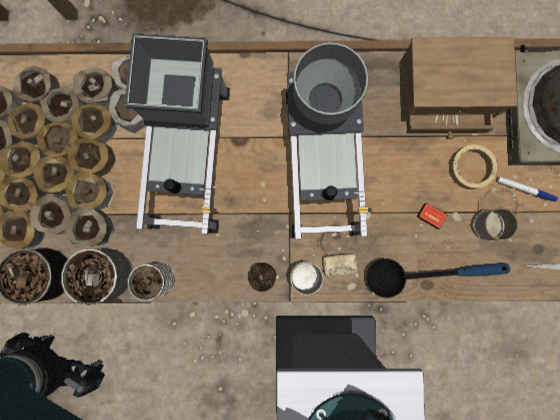

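View pics/side.png

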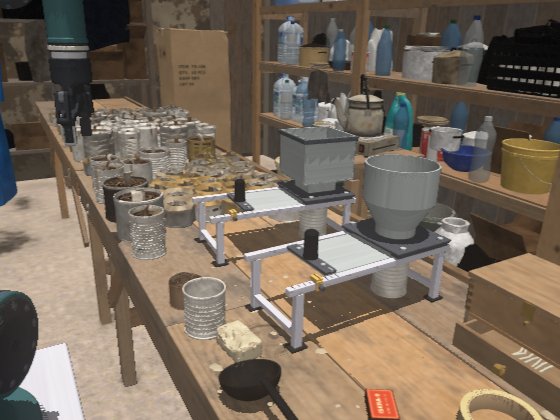

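```bash
python3 - <<'E'
import numpy as np
for c in("top","side"):
    z=np.load(c+".npz");P=z["P"];im=z["im"].astype(int)
    for n,y0,y1 in(("r",-.08,.2),("s",.25,.5)):
        k=(P[...,2]>.145)&(P[...,2]<.17)&(P[...,1]>y0)&(P[...,1]<y1)&(P[...,0]>.45)&(P[...,0]<.66)&(im.max(-1)<110)
        Q=P[k]; print(c,n,"knob",k.sum(),Q.mean(0).round(4),Q.min(0).round(3),Q.max(0).round(3))
E
```

```text
top r knob 119 [0.5221 0.0508 0.1581] [0.512 0.038 0.147] [0.533 0.061 0.162]
top s knob 164 [0.5651 0.3452 0.1582] [0.527 0.288 0.146] [0.66 0.37 0.17]
side r knob 193 [0.5378 0.0454 0.1565] [0.511 0.036 0.146] [0.66  0.074 0.17 ]
side s knob 145 [0.5854 0.334  0.1566] [0.527 0.286 0.145] [0.66  0.368 0.17 ]
```

The top view shows the round hopper on the right, with its knob at about (330,193) and its brass clamp at about (363,210). The square hopper is on the left, with its knob at (172,186). Next I'll get the slide direction and the clamp's position.

```bash
python3 - <<'E'
from h import *
z=np.load("top.npz");P=z["P"];im=z["im"].astype(int)
# rails: near height .108 ; fit right rail & left rail in world
for lo,hi in((-.05,.0),(.09,.15)):
    k=(abs(P[...,2]-.108)<.006)&(P[...,1]>lo)&(P[...,1]<hi)&(P[...,0]>.45)&(P[...,0]<.64)&(im.min(-1)>185)
    Q=P[k]; print(k.sum(),Q.mean(0).round(4),np.polyfit(Q[:,0],Q[:,1],1).round(4))
g=None
for c in("top","side"):
    z=np.load(c+".npz");P=z["P"];im=z["im"].astype(int)
    k=(im[...,0]-im[...,2]>60)&(P[...,2]>.1)&(P[...,2]<.125)&(P[...,1]>-.06)&(P[...,1]<.02)&(P[...,0]>.42)&(P[...,0]<.6)
    Q=P[k];print(c,"brass",k.sum(),Q.mean(0).round(4),Q.min(0).round(3),Q.max(0).round(3),np.argwhere(k).min(0),np.argwhere(k).max(0))
a=cv2.imread("pics/top.png")[170:240,285:375];b=cv2.imread("pics/side.png")[225:315,260:350]
cv2.imwrite("pics/crop.png",np.hstack([cv2.resize(x,(400,400),interpolation=cv2.INTER_CUBIC) for x in(a[:, :],b)]))
r=robot.sense();print(rot(r["tcp_rot"]).round(3))
E
```

```text
471 [ 0.5521 -0.0137  0.1082] [ 0.0443 -0.0382]
790 [0.5553 0.1099 0.108 ] [-0.0239  0.1232]
top brass 54 [ 0.4905 -0.0171  0.1163] [ 0.486 -0.026  0.112] [ 0.496 -0.009  0.121] [207 359] [212 367]
side brass 108 [ 0.4901 -0.0212  0.1137] [ 0.484 -0.029  0.1  ] [0.515 0.014 0.119] [271 310] [289 323]
[[-0.896  0.444 -0.   ]
 [ 0.444  0.896 -0.   ]
 [ 0.    -0.    -1.   ]]
```

View pics/crop.png

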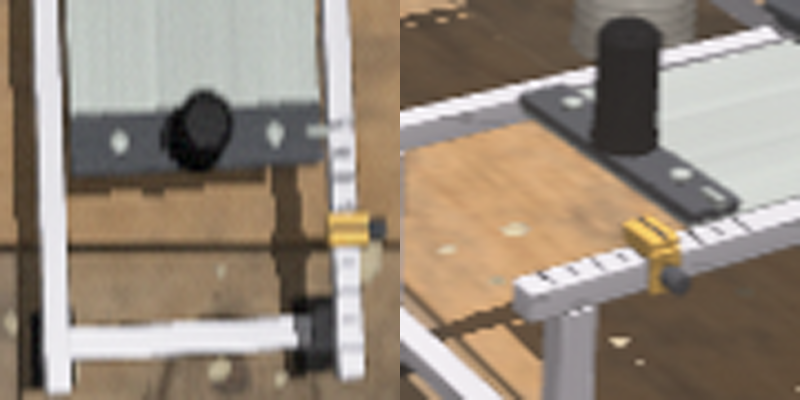

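The crop shows the pointer about 17 px (34 mm) beyond the clamp's mark. The rails are yawed about +0.04 rad. I'll turn so the fingers straddle the knob across the slide, and travel over to it.

Call:
apply_moves:
  increments:
    - [0, [-2, -3, 0], -0.1]
    - [0, [-2, -3, 0], -0.1]
    - [0, [-2, -3, 0], -0.1]
    - [0, [-2, -3, 0], -0.1]
    - [0, [-2, -3, 0], -0.1]
  squeeze: 60

```text
clock: 0.9
position: [0.3016, 0.3226, 0.2316]
tcp_rot: [-0.071, 3.14, 0.001]
contact_force: [-0.4, 0.7, -0.6]
opening: 0.0852
finger_force: 0.0
```

```bash
cat > go.py <<'E'
from h import *
r=robot.sense();M=rot(r["tcp_rot"]);print(r["clock"],r["position"].round(4),M.round(3).tolist(),"yaw of y-axis off +y:",np.arctan2(-M[0,1],M[1,1]).round(3))
K=np.array([.522,.050,.124])
print("to knob, tool cm:",(M.T@(K-r["position"])*100).round(2))
E
python3 go.py
python3 - <<'E'
import sys;sys.path.insert(0,'.')
from h import *
im=np.load("top.npz")["im"].astype(int);p=imaging.camera_params("top");K=p["K"];Rm=rot(p["attitude"])
def onplane(u,v,z):
    d=Rm@np.array([(u-K[0,2])/K[0,0],-(v-K[1,2])/K[1,1],-1]);return p["eye"]+d*(z-p["eye"][2])/d[2]
for a,b in((288,304),(352,370)):
    L=[]
    for v in range(140,232):
        w=np.clip(im[v,a:b].min(-1)-170,0,None)
        if (w>0).sum()>=4: L.append(onplane((w*np.arange(a,b)).sum()/w.sum(),v,.108))
    L=np.array(L);f=np.polyfit(L[:,0],L[:,1],1)
    for _ in range(3):
        e=abs(np.polyval(f,L[:,0])-L[:,1]);f=np.polyfit(L[e<=np.percentile(e,70),0],L[e<=np.percentile(e,70),1],1)
    print("rail",len(L),f.round(4),np.polyval(f,.522).round(4))
print("pointer",onplane(285+318/4.44,170+131/5.714,.113),"mark",onplane(285+348/4.44,170+229/5.714,.116))
E
```

```text
0.9 [0.3016 0.3226 0.2316] [[-0.999, -0.045, 0.001], [-0.045, 0.999, 0.001], [-0.001, 0.0, -1.0]] yaw of y-axis off +y: 0.045
to knob, tool cm: [-20.78 -28.24  10.76]
rail 92 [0.0118 0.1085] 0.1147
rail 83 [ 0.0488 -0.0409] -0.0154
pointer [ 0.52417056 -0.0056037   0.113     ] mark [ 0.48937261 -0.01791833  0.116     ]
```

Call:
apply_moves:
  increments:
    - [0, [-2.6, -3.5, 0], 0]
    - [0, [-2.6, -3.5, 0], 0]
    - [0, [-2.6, -3.5, 0], 0]
    - [0, [-2.6, -3.5, 0], 0]
    - [0, [-2.6, -3.5, 0], 0]

```text
clock: 1.4
position: [0.4394, 0.1528, 0.2316]
tcp_rot: [-0.063, 3.14, 0.001]
contact_force: [0.7, -0.2, -0.4]
opening: 0.0856
finger_force: 0.0
```

Call:
apply_moves:
  increments:
    - [0, [-2.6, -3.5, 0], 0]
    - [0, [-2.6, -3.5, 0], 0]
    - [0, [-2.6, -3.5, 0], 0]
    - [0, [0, 0, 0], 0]
    - [0, [0, 0, 0], 0]

```text
clock: 1.9
position: [0.5208, 0.0518, 0.2309]
tcp_rot: [0.06, -3.14, -0.001]
contact_force: [-0.7, 0.4, 0.1]
opening: 0.0857
finger_force: 0.0
```

```bash
python3 go.py; python3 - <<'E'
from h import *
im,d=imaging.capture("wrist");cv2.imwrite("pics/w1.png",im[:,:,::-1]);P=cloud("wrist",d)
k=(P[...,2]>.152)&(P[...,2]<.168)&(abs(P[...,0]-.522)<.03)&(abs(P[...,1]-.05)<.03)
Q=P[k];print(k.sum(),Q.min(0).round(4),Q.max(0).round(4),Q.mean(0))
E
```

```text
1.9 [0.5208 0.0518 0.2309] [[-0.999, -0.038, -0.001], [-0.038, 0.999, 0.001], [0.001, 0.001, -1.0]] yaw of y-axis off +y: 0.038
to knob, tool cm: [-0.12 -0.2  10.69]
722 [0.5126 0.039  0.152 ] [0.5356 0.0622 0.1609] [0.52303045 0.05034882 0.15773511]
```

View pics/w1.png

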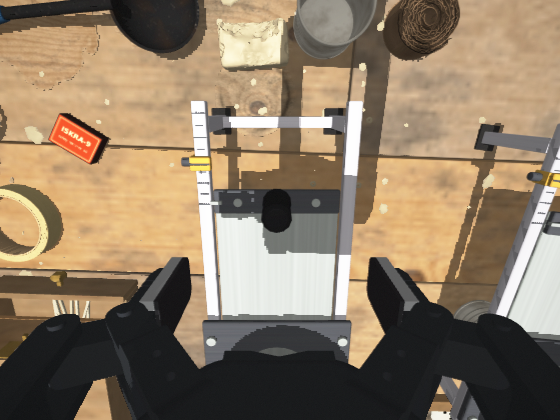

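The wrist view shows the knob at (277,208) between the fingers, the pointer at (208,203) and the clamp at (196,163). The grip is aligned, so I'll descend and close.

Call:
apply_moves:
  increments:
    - [0, [-0.2, -0.15, 2.5], 0]
    - [0, [0, 0, 3], 0]
    - [0, [0, 0, 2.5], 0]
    - [0, [0, 0, 2.5], 0]
    - [0, [0, 0, 0], 0]

```text
clock: 2.45
position: [0.5192, 0.0526, 0.1225]
tcp_rot: [0.067, -3.133, -0.001]
contact_force: [-0.8, -0.0, -0.8]
opening: 0.0854
finger_force: 0.0
```

Call:
apply_moves:
  increments:
    - [255, [0, 0, 0], 0]
    - [255, [0, 0, 0], 0]
    - [255, [0, 0, 0], 0]
    - [255, [0, 0, 0], 0]
    - [255, [0, 0, 0], 0]

```text
clock: 2.95
position: [0.5236, 0.0498, 0.1281]
tcp_rot: [-0.062, 3.138, -0.004]
contact_force: [-1.2, -4.4, 4.7]
opening: 0.0221
finger_force: 58.7
```

Call:
apply_moves:
  increments:
    - [255, [0, 0, 0], 0]
    - [255, [0, 0, 0], 0]
    - [255, [0, 0, 0], 0]

```text
clock: 3.25
position: [0.5236, 0.0498, 0.1281]
tcp_rot: [-0.062, 3.138, -0.004]
contact_force: [-1.5, -3.7, 5.4]
opening: 0.0223
finger_force: 58.8
```

Call:
apply_moves:
  increments:
    - [255, [0.7, 0, 0], 0]
    - [255, [0.7, 0, 0], 0]
    - [255, [0.7, 0, 0], 0]
    - [255, [0.7, 0, 0], 0]
    - [255, [0.7, 0, 0], 0]

```text
clock: 3.75
position: [0.4921, 0.0487, 0.1281]
tcp_rot: [-0.062, 3.129, -0.003]
contact_force: [10.5, -3.4, -1.1]
opening: 0.022
finger_force: 59.2
```

Call:
apply_moves:
  increments:
    - [255, [0, 0, 0], 0]
    - [255, [0, 0, 0], 0]
    - [255, [0, 0, 0], 0]

```text
clock: 4.05
position: [0.4908, 0.0487, 0.1281]
tcp_rot: [-0.062, 3.133, -0.003]
contact_force: [5.2, -3.8, 1.5]
opening: 0.022
finger_force: 59.5
```

```bash
python3 - <<'E'
from h import *
im,d=imaging.capture("wrist");cv2.imwrite("pics/w2.png",im[:,:,::-1]);np.savez("w2.npz",P=cloud("wrist",d))
im,d=imaging.capture("side");cv2.imwrite("pics/s2.png",cv2.resize(im[225:315,240:360,::-1],(800,600),interpolation=cv2.INTER_CUBIC))
E
```

```text
(no output)
```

View pics/w2.png

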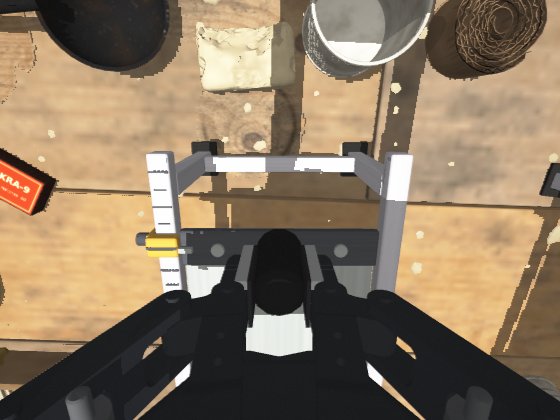

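View pics/s2.png

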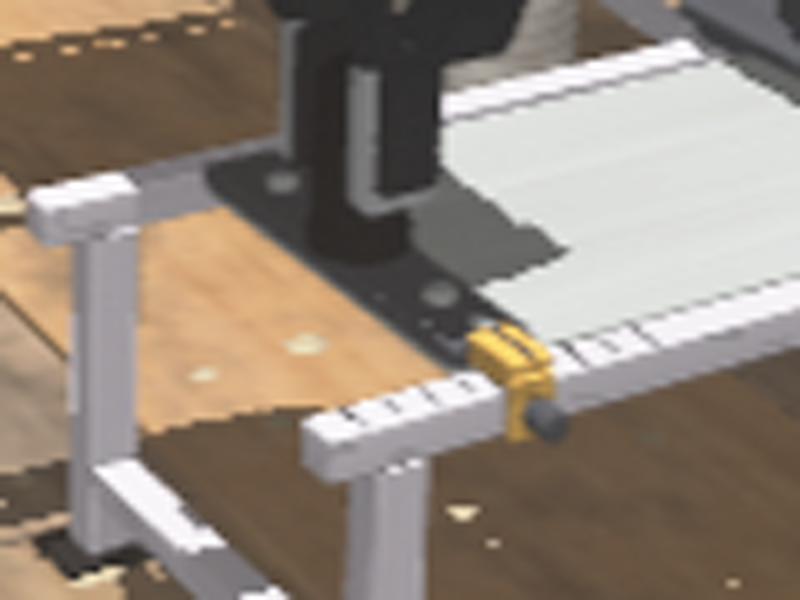

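The wrist view puts the mark at (162,244) and the pointer at (188,250), so the gate is about 2–3 mm short. I'll nudge it, then open and rise.

Call:
apply_moves:
  increments:
    - [255, [0.25, 0, 0], 0]
    - [255, [0, 0, 0], 0]
    - [255, [0, 0, 0], 0]
    - [255, [0, 0, 0], 0]

```text
clock: 4.55
position: [0.4889, 0.0486, 0.1281]
tcp_rot: [-0.062, 3.131, -0.003]
contact_force: [6.3, -2.5, 0.7]
opening: 0.0223
finger_force: 59.4
```

Call:
apply_moves:
  increments:
    - [0, [0, 0, 0], 0]
    - [0, [0, 0, 0], 0]
    - [0, [0, 0, 0], 0]
    - [0, [0, 0, 0], 0]
    - [0, [0, 0, 0], 0]

```text
clock: 5.05
position: [0.485, 0.0498, 0.1261]
tcp_rot: [0.063, -3.14, -0.0]
contact_force: [0.0, 0.1, 0.1]
opening: 0.0854
finger_force: 0.0
```

Call:
apply_moves:
  increments:
    - [0, [0, 0, 0], 0]
    - [0, [0, 0, -2], 0]
    - [0, [0, 0, -3], 0]
    - [0, [0, 0, -3], 0]
    - [0, [0, 0, -3], 0]

```text
clock: 5.55
position: [0.4851, 0.0496, 0.2373]
tcp_rot: [0.063, -3.141, -0.0]
contact_force: [-0.5, -0.2, 0.3]
opening: 0.0854
finger_force: 0.0
```

Call:
apply_moves:
  increments:
    - [0, [0, 0, 0], 0]
    - [0, [0, 0, 0], 0]
    - [0, [0, 0, 0], 0]

```text
clock: 5.85
position: [0.4846, 0.0496, 0.2349]
tcp_rot: [0.063, -3.138, -0.0]
contact_force: [0.6, 0.9, -0.7]
opening: 0.0855
finger_force: 0.0
```

```bash
python3 - <<'E'
from h import *
im,d=imaging.capture("wrist");cv2.imwrite("pics/w3.png",cv2.resize(im[80:300,130:420,::-1],(790,600),interpolation=cv2.INTER_CUBIC))
P=cloud("wrist",d)
k=(P[...,2]>.152)&(P[...,2]<.168)&(abs(P[...,0]-.488)<.03)&(abs(P[...,1]-.05)<.03)
Q=P[k];print(k.sum(),Q.min(0).round(4),Q.max(0).round(4),Q.mean(0));print(robot.sense()["position"])
E
```

```text
691 [0.4781 0.0366 0.1522] [0.5016 0.0601 0.1601] [0.48851568 0.04820175 0.15719539]
[0.48448579 0.0496297  0.23453717]
```

View pics/w3.png

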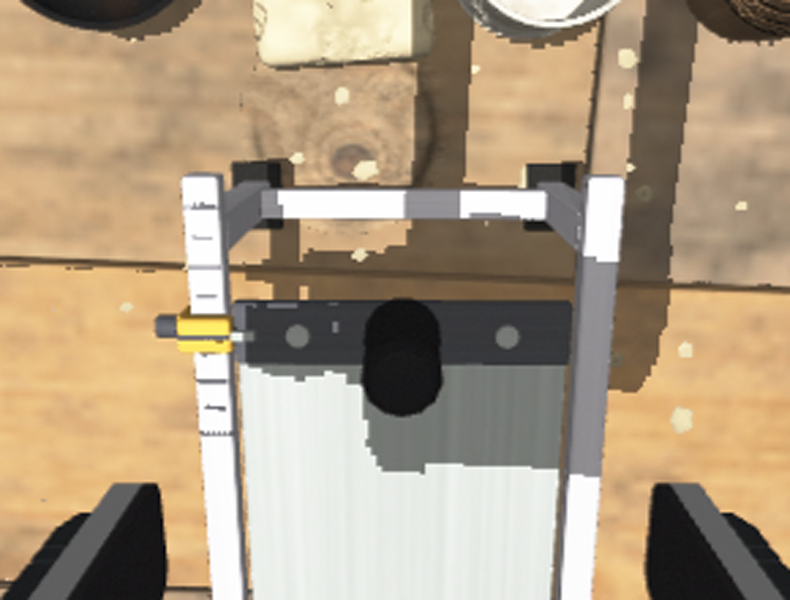

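The pointer tip at (240,337) sits beside the clamp's mid-line at (205,331), about 2 mm off. The fingers are clear of everything, so I'm handing in.

```bash
python3 -c "
from rig import robot
print(robot.sign_off())"
```

```text
the job is handed in; nothing more can be done
None
```

The round hopper's gate is open with its pointer about 2 mm from the index mark by the last wrist picture; the knob is released, the arm never went near the square hopper's gate, and the job is handed in at about 6 s.

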